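# Turn the tick kit round in its slanted sleeve

## Robot

A 7-joint arm with a two-finger parallel gripper is mounted at the origin on the work surface. World frame = base frame: x ahead of the robot, y to its left, z up, the work surface at z = 0. Lengths are in mm, angles in rad, forces in N, time in s.
With the tool pointing down it reaches from about 425 to 950 mm from the base axis. Payload 16.7 kg.
Tool frame: the origin (TCP) lies midway between the tips of the shut fingers; the grasp point (between the pads) lies 19 mm behind it; x points along the fingers, z is the direction in which the jaws open and shut, and the axes are right-handed (so a half turn about x gives the same grasp; the last joint's range is limited). The gripper opens to 94 mm and grips with 3 to 60 N. Pads are 16 mm wide; open, the fingers measure 119 mm over their backs; the gripper's body (75 mm by 177 mm) begins 78 mm behind the grasp point.
Start: joints at [1.2, 0.426, 0.074, 1.606, -0.034, 1.111, -0.067], TCP at [148.462, -658.431, 176.467] pointing down, gripper open.
Joint ranges: [-2.85, 2.85], [-0.5, 2.14], [-1.23, 1.37], [0.21, 2.46], [-1.02, 4.16], [0.16, 2.05], [-2.73, 2.73]. Speed limits (rad/s): [1.89, 1.89, 2.39, 2.39, 3.01, 3.01, 3.01].

## Interface

Orientations are given as a unit quaternion [w, x, y, z].
In Python, from bench import get_obs, snapshot, job_done, regions_of, mark_of gives the robot as it stands. The module is installed in compiled form; this text tells all that it offers.
- The arm moves only by the tool servo_tool, never from a script. Its argument "moves" is a list of rows, each a list of 7 numbers: the shift along the tool's x, y, z in m, then the turn, a rotation vector about the tool's x, y, z in degrees, then the closure, from -1 (fully open) to 1 (shut), so that 0 is half open. A call has exactly 10 rows; each row is the pose to reach, as a shift and turn from the pose commanded when the call began, along the tool's axes at that moment; what a row does not reach only later rows make up. A row lasts 1/10 s, in which the tool goes at most 50 mm and 8.59 degrees, less where a joint would pass 70% of its speed; a pose out of reach is approached as far as the arm can. A call with a gripper value outside its range is refused whole. The fingers move at their own pace and stop on an object; "grip_force" is the grip in N (left out, the last holds). Time passes only in rows, so rows that repeat a pose let the fingers close, or fill a call up. It gives the time, the measured TCP pose, the force and the opening at its end, in the units of the state.
- get_obs(): the state, without advancing time (a new reading comes with each control period).
- snapshot(name): name is "scene" or "top" or "wrist"; returns a dict with "color" (384x512x3 uint8, red, green, blue), "mtx" (3x3 intrinsics, pixels), "D" ([k1, k2, p1, p2, k3] as OpenCV has them; the pictures are not rectified), "R" (3x3) and "t" (3): a world point X has camera coordinates R X + t. Camera axes: x right, y down, z forward; pixel columns grow to the right and rows downward; lengths in mm; the calibration is good to about 2 mm. A picture is of the moment at which its call begins. There is no depth.
- job_done(): hands the job in, once; it reports no verdict.
Trained networks look in the newest picture that a camera, given by its name, has taken for a name from the list of things; names that differ only in an ending like _2 or _b are one class to them, and where a whole thing is asked for, a point or a joint stands for the part that bears it (a point fixed in the world has none). Each returns a list of dicts, best first, with "p" (0 to 1); they miss things now and then, are a little off and sometimes report something else, mostly with a low value. They report only what shows in the picture. A call takes as long as a camera call.
- regions_of(camera, thing): "region" (384x512 bool, what is visible of it).
- mark_of(camera, thing): "location" ([x, y, z] in mm, in world coordinates, good to about 4 mm: a listed point, or the origin of a listed thing).
The state is a dict: "time": time; "joint_positions": joint angles; "qvel": joint speeds; "tau": joint torques, N m; "eef_pos": TCP position; "eef_rot": TCP orientation; "force": force on the tool from outside, world axes, zero at the start; "torque": the same for the moment, N m; "gripper_width": opening from 0.0 (shut) to 1.0 (fully open).
Only numpy, scipy, OpenCV 4.12 (cv2) and the standard library are available. Lean on these libraries where they do the work, as an engineer would, in place of code of your own. Each camera call takes 0.05 s, during which the arm holds its last target.

## Task

The white tick-kit case was put back to front into its leaning pine sleeve and left sticking out: draw it right out, turn it round so that its green face with the white cross shows in the sleeve's window, and slide it back the same end down until it is fully home on the rubber pad at the sleeve's floor. Press it home slowly and gently, stopping when you feel the pad, and leave the other things on the bench where they are; let go when done.

Things in the scene. Friction and masses are not known exactly. Their poses are not given: they have to be found in the camera images.
- sleeve: pine sleeve fixed to the bench, leaning 28 deg from vertical. Origin: centre of its inner floor, 38 mm above the bench. z runs up the channel to the mouth (up and, at yaw 0, towards the robot); x points out of the window (up and away from the robot); y across. Channel 104 mm (y) x 30 mm (x), walls 5 mm. The floor is a stiff rubber pad: 12 N per mm, 4 mm at most
- mouth (a point): centre of the sleeve's open mouth, 118 mm along the sleeve's z from its floor; axes as the sleeve's. The walls are straight to z = 108 mm, then a lip flares about 5 mm per side up to the mouth. Outside at the lip: about 123 mm (y) x 49 mm (x). The sleeve stands on a dark foot, 170 x 140 x 14 mm
- window (a point): centre of the window in the sleeve's +x wall, 74 mm (y) x 80 mm (z), bottom edge 16 mm above the floor; axes as the sleeve's. The light sleeve stands no more than 60 N from the case, sideways and downwards together: at 30 mm/s or slower a stop at 15 to 20 N is gentle enough
- roller (a point): spring-loaded felt roller in the sleeve's -x wall, 60 mm wide, 78 mm above the floor; axes as the sleeve's. It presses the case with about 4 N against the window wall, so the case stays where it is left and takes some 4 to 9 N to slide in or out
- case: rigid box, about 0.22 kg, 26 mm thick (x), 100 mm wide (y), 130 mm long (z). Origin: centre of its foot, the end that goes down; z points to its top. Lowest 5 mm stepped in to 22 x 95 mm. Starts in the sleeve, axes along the sleeve's within 4 deg, foot 28 to 45 mm above its floor. Fully home: foot on the floor pad, top 12 mm out of the mouth
- green_face (a point): centre of the case's green face with the white cross (case x = -13 mm), 65 mm from its foot; axes as the case's. The +x face is plain white. At the start the green face is away from the window
- flashlight: silver flashlight lying on a small rubber rest, 150 mm long, 42 mm high; bystander, origin under its middle
- bowl: white ceramic bowl, 130 mm across, 55 mm high; bystander, origin under its centre
- tick_comb: orange plastic tick comb lying flat, 100 x 50 x 6 mm; bystander
- carabiner: green carabiner lying flat, 95 x 50 x 10 mm; bystander
- spray: white repellent bottle with black cap, 52 mm across, 150 mm high; bystander, origin under its centre
- jar: amber jar with steel lid, 72 mm across, 90 mm high; bystander, origin under its centre
- mug: blue mug, 80 mm across, 95 mm high; bystander, origin under its centre
- brush: dark wooden brush lying flat, about 200 mm long; bystander

How it is judged:
By the outcome, as a careful person would: the job done as asked, in the order asked, and still so for the second after the job is handed in, with the robot touching nothing.
It also fails if it takes over 58 s, if anything falls off the work surface, if the arm or the gripper's body presses on something with over 40 N, if the wrist force passes 120 N, or if a joint passes its speed limit or range.

## Working session

There is one attempt and no reset: what is moved stays moved. The work goes in short steps, Python scripts to look and compute and a tool call to move; the robot and the scene stay as the last step left them, time stands still between calls to the robot, and variables do not carry over. Pictures are saved under pics/ and viewed, and the job is handed in when it is done.

Besides the shell and the picture viewer there is one more tool, called after "Call:" as name([rows], argument=value, ...), one row to a line, values as JSON. servo_tool: Moves the arm, as the interface text tells. Its arguments: {"type":"object","properties":{"moves":{"type":"array","items":{"type":"array","items":{"type":"number"}}},"grip_force":{"type":"number"}},"required":["moves"]}

```bash
mkdir -p pics; ls; python3 - <<'E'
from bench import *
import cv2
o=get_obs();print(o)
for n in ["scene","top","wrist"]:
    s=snapshot(n);cv2.imwrite(f"pics/a_{n}.png",s["color"][:,:,::-1])
    print(n,s["mtx"].round(1).tolist(),s["D"],s["R"].round(3).tolist(),s["t"].round(1))
    if n!="wrist":
        for k in ["sleeve","mouth","window","roller","case","green_face","flashlight","bowl","spray","jar","mug","brush","tick_comb","carabiner"]:
            print(k,[(m["location"].round(1).tolist() if hasattr(m["location"],"round") else m["location"],round(m["p"],2)) for m in mark_of(n,k)][:2])
E
```

```text
pics
{'time': 0.0, 'joint_positions': array([ 1.19946164,  0.4267335 ,  0.07387335,  1.60660065, -0.0341232 ,
        1.11083699, -0.06711387]), 'qvel': array([-6.92609247e-05,  6.62964483e-04, -1.97306410e-03,  6.15384080e-04,
        9.24628572e-04, -7.78522439e-05, -3.73624367e-05]), 'tau': array([-1.11762889e-03, -9.35829234e+01,  3.66588749e+00, -4.54190862e+01,
       -4.90087748e-02,  2.04451487e-02,  2.06533505e-04]), 'eef_pos': array([ 148.36532811, -657.99156855,  175.7781339 ]), 'eef_rot': array([ 0.55187339,  0.44187013,  0.55263779, -0.44133663]), 'force': array([-0.06571752,  0.24665934, -0.26811293]), 'torque': array([0.00678349, 0.01323807, 0.00316671]), 'gripper_width': 1.0010755060387804}
scene [[407.1, 0.0, 249.0], [0.0, 407.1, 194.9], [0.0, 0.0, 1.0]] [-0.01711037  0.          0.          0.          0.        ] [[-0.02, 1.0, 0.014], [0.862, 0.025, -0.506], [-0.506, 0.002, -0.863]] [   1.7 -406.8 1669.7]
sleeve []
mouth [([604.9, -95.8, 145.6], 0.59)]
window [([644.7, -80.9, 98.2], 0.98), ([424.9, -347.5, -1.6], 0.49)]
roller [([609.5, -97.2, 100.6], 0.92)]
case [
[... 834 characters left out ...]
ller []
case [([639.1, -83.0, 84.2], 0.95)]
green_face [([597.7, -101.8, 133.5], 0.83), ([680.9, 223.6, 0.9], 0.22)]
flashlight [([427.8, -350.3, 0.0], 0.61), ([557.3, 480.8, 1.8], 0.52)]
bowl [([493.8, 311.0, 1.1], 0.95)]
spray [([554.4, 483.6, 4.1], 0.66)]
jar [([578.5, -477.6, 2.8], 0.59)]
mug [([442.3, 520.8, -1.6], 0.61), ([575.9, -479.2, 1.8], 0.34)]
brush [([390.4, -520.2, 1.0], 0.62)]
tick_comb [([423.6, -350.5, -1.4], 0.72)]
carabiner [([679.1, 225.0, 2.5], 0.62)]
wrist [[307.1, 0.0, 259.1], [0.0, 307.1, 189.1], [0.0, 0.0, 1.0]] [-0.06659759  0.          0.          0.          0.        ] [[0.22, -0.975, 0.0], [-0.937, -0.212, 0.279], [-0.272, -0.062, -0.96]] [-675.7  -29.7  392.4]
```

View pics/a_scene.png

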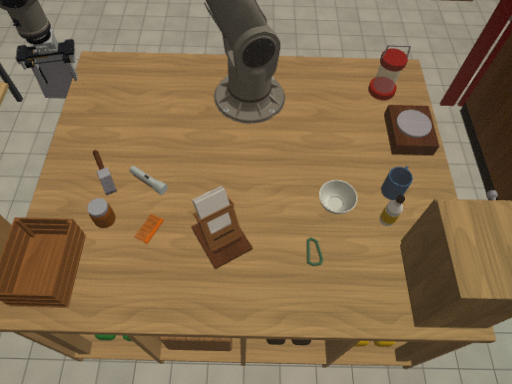

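View pics/a_top.png

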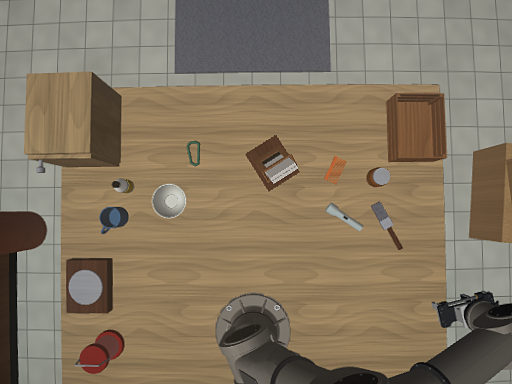

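```bash
python3 - <<'E'
import cv2
im=cv2.imread("pics/a_scene.png");cv2.imwrite("pics/a_sc2.png",cv2.resize(im[100:240,150:300],None,fx=5,fy=4.28,interpolation=cv2.INTER_CUBIC))
im=cv2.imread("pics/a_top.png");cv2.imwrite("pics/a_top2.png",cv2.resize(im[110:240,210:360],None,fx=4.5,fy=4.5,interpolation=cv2.INTER_CUBIC))
E
```

```text
(no output)
```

View pics/a_wrist.png

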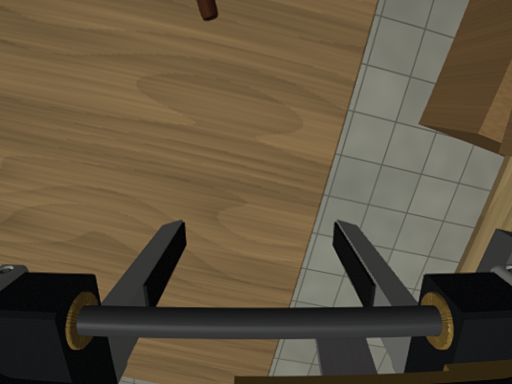

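View pics/a_sc2.png

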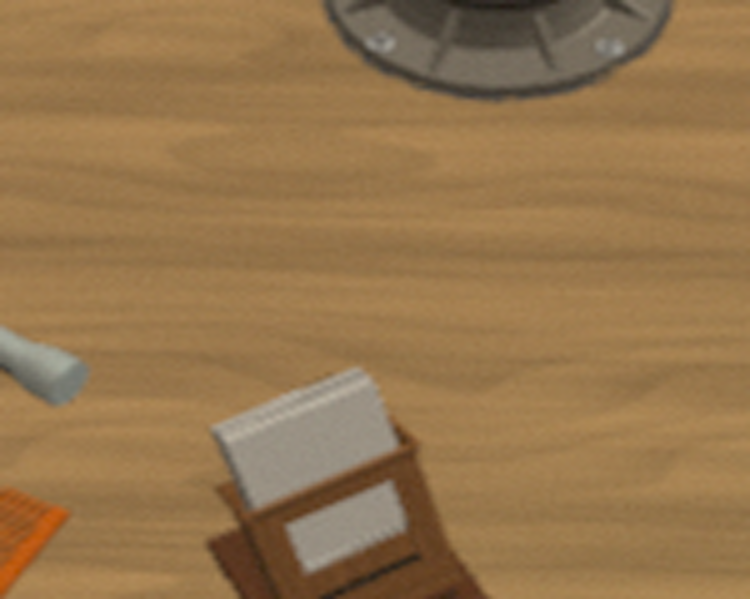

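View pics/a_top2.png

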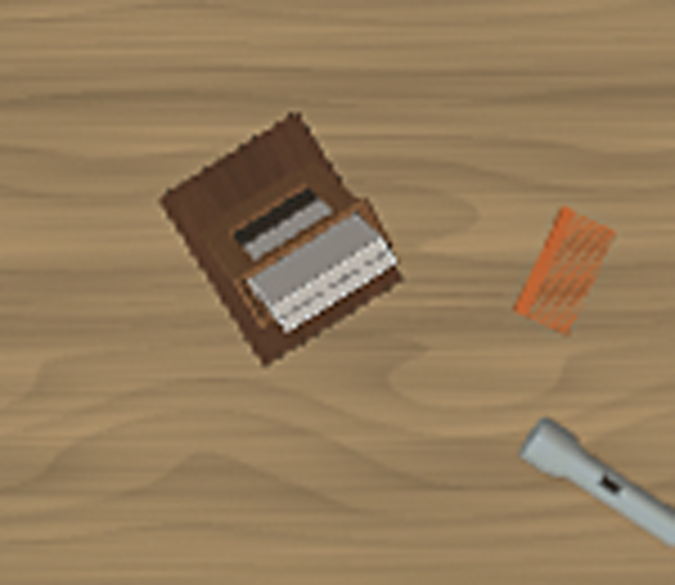

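```bash
cat > h.py <<'E'
import numpy as np, cv2
from scipy.spatial.transform import Rotation as Ro
from scipy.optimize import least_squares
from bench import *
A=np.radians(28)
def sleeveR(psi):
    c,s=np.cos(psi),np.sin(psi)
    z=np.array([-np.sin(A)*c,-np.sin(A)*s,np.cos(A)]);x=np.array([np.cos(A)*c,np.cos(A)*s,np.sin(A)])
    return np.stack([x,np.cross(z,x),z],1)
def proj(s,P):
    return cv2.projectPoints(np.asarray(P,float).reshape(-1,3),cv2.Rodrigues(s["R"])[0],np.asarray(s["t"],float),s["mtx"],np.asarray(s["D"],float))[0].reshape(-1,2)
def rect(hy,z0,z1,x): return np.array([[x,-hy,z0],[x,hy,z0],[x,hy,z1],[x,-hy,z1]],float)
def mouthrect(x=24.5,y=61.5,z=118): return np.array([[-x,-y,z],[x,-y,z],[x,y,z],[-x,y,z]],float)
def Rq(q): return Ro.from_quat([q[1],q[2],q[3],q[0]])
def rel(obs,p,R):
    R0=Rq(obs["eef_rot"]); return (R0.inv().apply(p-obs["eef_pos"])/1000).round(4), np.degrees((R0.inv()*Ro.from_matrix(R)).as_rotvec()).round(2)
def draw(s,polys,f,roi,name):
    x0,y0,x1,y1=roi
    im=cv2.resize(s["color"][y0:y1,x0:x1,::-1],None,fx=f,fy=f,interpolation=cv2.INTER_CUBIC)
    for P,c in polys:
        q=((proj(s,P)-[x0,y0]+.5)*f).astype(int)
        cv2.polylines(im,[q.reshape(-1,1,2)],True,c,1,cv2.LINE_AA)
    cv2.imwrite("pics/"+name+".png",im)
E
python3 - <<'E'
from h import *
pts={"o":[(650.8,-73,39.5)],"m":[(604.9,-95.8,145.6),(606.8,-101.2,147.9)],"w":[(644.7,-80.9,98.2),(646.9,-76,98.6)],"r":[(609.5,-97.2,100.6)]}
loc={"o":(0,0,0),"m":(0,0,118),"w":(17.5,0,56),"r":(-15,0,78)}
def f(p):
    R=sleeveR(p[2]);return np.concatenate([R@np.array(loc[k])+[p[0],p[1],38]-v for k in pts for v in pts[k]])
r=least_squares(f,[650,-75,.5]);print(r.x,np.degrees(r.x[2]),f(r.x).reshape(-1,3).round(1))
p=r.x;R=sleeveR(p[2]);o=np.array([p[0],p[1],38])
W=lambda P:P@R.T+o
for n,roi,fx in [("scene",(180,170,270,280),6),("top",(230,120,320,200),7)]:
    s=snapshot(n)
    draw(s,[(W(rect(37,16,96,20)),(0,0,255)),(W(mouthrect()),(255,0,0)),(W(rect(50,118,166,15)),(0,255,0))],fx,roi,"b_"+n)
E
```

```text
[ 6.54042345e+02 -7.29773180e+01  4.92637851e-01] 28.22606968414234 [[ 3.2  0.  -1.5]
 [ 0.3 -3.4 -3.4]
 [-1.6  2.  -5.7]
 [-0.2  2.8 -2.5]
 [-2.4 -2.1 -2.9]
 [ 0.6  0.6 -0.8]]
```

View pics/b_scene.png

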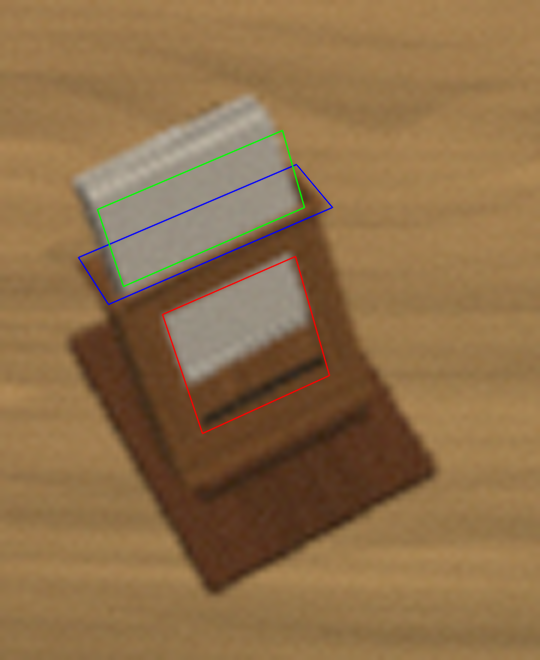

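View pics/b_top.png

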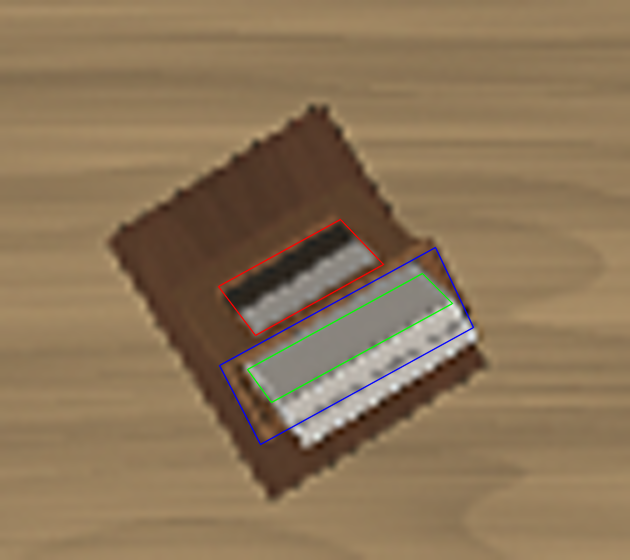

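```bash
python3 - <<'E'
from h import *
o=np.array([653,-74,38.]);R=sleeveR(np.radians(29))
T=np.stack([-R[:,2],R[:,1],R[:,0]],1)
p=o+R[:,2]*290;print(p);print(rel(get_obs(),p,T))
E
```

```text
[ 533.92336658 -140.00525572  294.05480193]
(array([-0.1176,  0.49  , -0.421 ]), array([-103.9 ,  -19.42,   25.9 ]))
```

Call:
servo_tool([
  [-0.1,0.05,-0.04,-8,-1.5,2,-1],
  [-0.11,0.1,-0.08,-16,-3,4,-1],
  [-0.1176,0.14,-0.12,-24,-4.5,6,-1],
  [-0.1176,0.18,-0.16,-32,-6,8,-1],
  [-0.1176,0.22,-0.2,-40,-7.5,10,-1],
  [-0.1176,0.26,-0.23,-48,-9,12,-1],
  [-0.1176,0.3,-0.26,-56,-10.5,14,-1],
  [-0.1176,0.34,-0.3,-64,-12,16,-1],
  [-0.1176,0.38,-0.33,-72,-13.5,18,-1],
  [-0.1176,0.42,-0.36,-80,-15,20,-1],
])

```text
time: 2.65
eef_pos: [423.4, -284.3, 293.4]
eef_rot: [0.829, 0.01, 0.555, 0.06]
force: [1.4, -1.5, -0.5]
gripper_width: 0.995
```

```bash
python3 - <<'E'
from h import *
o=np.array([653,-74,38.]);R=sleeveR(np.radians(29))
T=np.stack([-R[:,2],R[:,1],R[:,0]],1)
p=o+R[:,2]*290;ob=get_obs();print(ob["joint_positions"].round(2),ob["qvel"].round(2),rel(ob,p,T))
E
```

```text
[ 1.06 -0.05 -0.32  1.99 -0.42  1.02  1.  ] [-0.39 -0.07 -0.36  0.16 -0.43 -0.21  0.95] (array([0.0569, 0.1334, 0.1095]), array([-23.56,  -4.33,   5.96]))
```

Call:
servo_tool([
  [0.014,0.03,0.025,-6,-1,1.5,-1],
  [0.027,0.06,0.05,-12,-2,3,-1],
  [0.04,0.09,0.075,-18,-3.2,4.5,-1],
  [0.05,0.115,0.1,-22,-4,5.5,-1],
  [0.055,0.13,0.107,-23.5,-4.3,6,-1],
  [0.055,0.13,0.107,-23.5,-4.3,6,-1],
  [0.055,0.13,0.107,-23.5,-4.3,6,-1],
  [0.055,0.13,0.107,-23.5,-4.3,6,-1],
  [0.055,0.13,0.107,-23.5,-4.3,6,-1],
  [0.055,0.13,0.107,-23.5,-4.3,6,-1],
])

```text
time: 3.65
eef_pos: [530.9, -146.7, 294.1]
eef_rot: [0.83, -0.126, 0.5, 0.212]
force: [0.5, 0.1, -0.5]
gripper_width: 0.998
```

```bash
python3 - <<'E'
from h import *
o=np.array([653,-74,38.]);R=sleeveR(np.radians(29))
T=np.stack([-R[:,2],R[:,1],R[:,0]],1)
p=o+R[:,2]*290;ob=get_obs();print(ob["joint_positions"].round(2),ob["qvel"].round(2),rel(ob,p,T))
s=snapshot("wrist")
np.save("w1.npy",s,allow_pickle=True)
draw(s,[],1.5,(0,0,512,384),"c_wrist")
W=lambda P:P@R.T+o
draw(s,[(W(rect(37,16,96,20)),(0,0,255)),(W(mouthrect()),(255,0,0)),(W(rect(50,118,166,15)),(0,255,0))],1.5,(0,0,512,384),"c_wrist_o")
for k in ["sleeve","mouth","window","roller","case","green_face"]:
  for m in mark_of("wrist",k)[:2]: print(k,np.round(m["location"],1),round(m["p"],2))
E
```

```text
[ 0.9  -0.01 -0.47  1.99 -0.5   0.92  1.19] [-0.  0. -0. -0. -0. -0. -0.] (array([0.0028, 0.0044, 0.0051]), array([-0.47, -0.07,  0.  ]))
sleeve [652.8 -70.8  40.6] 0.89
mouth [604.3 -99.1 140.5] 0.93
window [648.2 -75.   98.3] 0.61
roller [ 608.3 -101.7   98.8] 0.65
case [638.2 -82.1  81. ] 0.89
```

View pics/c_wrist_o.png

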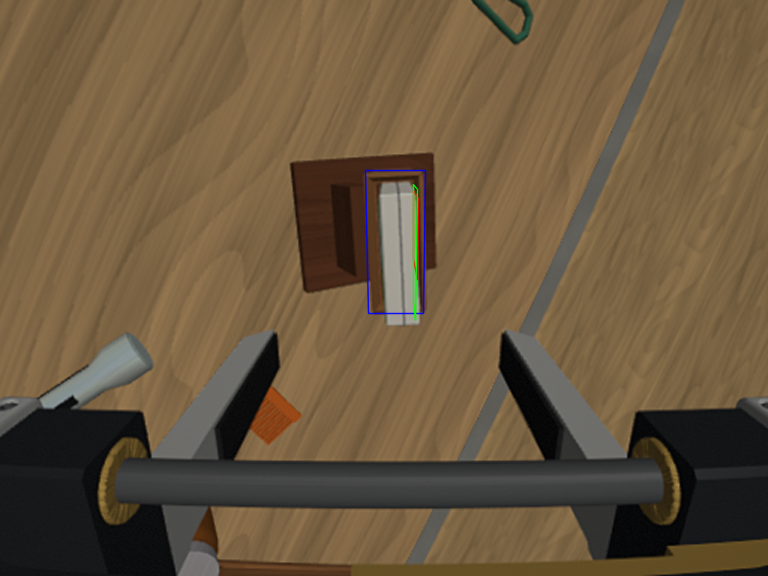

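```bash
python3 - <<'E'
from h import *
s=np.load("w1.npy",allow_pickle=True).item()
o=np.array([653,-74,38.]);R=sleeveR(np.radians(29));W=lambda P:P@R.T+o
draw(s,[],5,(190,95,300,220),"c_z")
draw(s,[(W(mouthrect()),(255,0,0)),(W(mouthrect(15,52,108)),(0,255,255)),(W(mouthrect(13,50,166)+[2,0,0]),(0,255,0))],5,(190,95,300,220),"c_zo")
E
```

```text
(no output)
```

View pics/c_z.png

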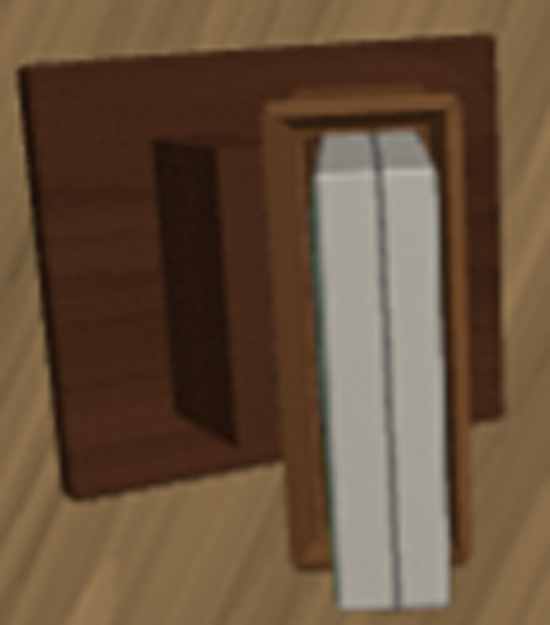

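View pics/c_zo.png

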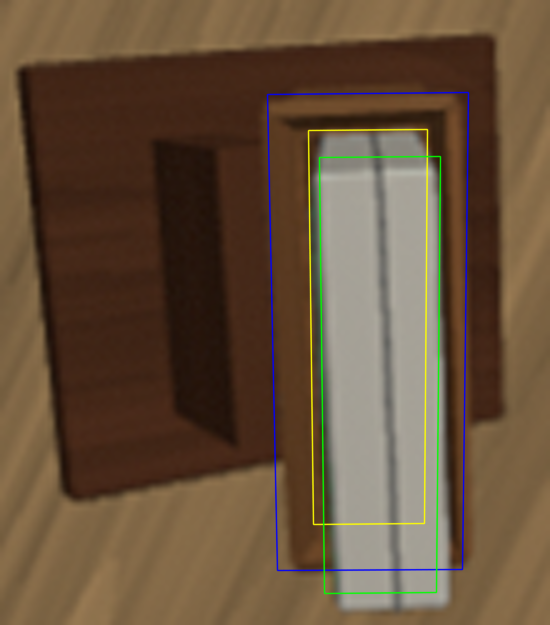

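```bash
python3 - <<'E'
from h import *
s=np.load("w1.npy",allow_pickle=True).item()
px=lambda L:(np.array(L,float)/5-.5+[190,95])
M=px([(265,103),(462,95),(468,568),(293,570)])
C=px([(315,175),(437,167),(450,605),(340,608)])
print(get_obs()["eef_pos"])
def P(p,L): return L@sleeveR(p[2]).T+[p[0],p[1],38]
for z in (118,):
  r=least_squares(lambda p:(proj(s,P(p,mouthrect(z=z)))-M).ravel(),[653,-74,.5]);print(r.x,np.degrees(r.x[2]),r.fun.reshape(-1,2).round(2))
  p=r.x
  # 4 param with z
  r4=least_squares(lambda p:(proj(s,P(p,mouthrect(z=z))+[0,0,p[3]])-M).ravel(),[653,-74,.5,0]);print(r4.x,np.degrees(r4.x[2]),r4.fun.round(2))
  def cp(q):
    Rc=Ro.from_rotvec([q[3],q[4],q[5]]).as_matrix()
    L=mouthrect(13,50,130)@Rc.T+[q[0],q[1],q[2]]
    return P(p,L)
  f=lambda q:np.r_[(proj(s,cp(q))-C).ravel(),(q[0]-2)/3,q[3:5]*20]
  rc=least_squares(f,[2,0,36,0,0,0]);print(rc.x[:3].round(2),np.degrees(rc.x[3:]).round(2),rc.fun.round(2))
  print("top centre world",cp(rc.x).mean(0))
E
```

```text
[ 531.18218644 -145.95696083  294.09652348]
[ 560.75402189 -126.69553836    3.65289445] 209.2954347339065 [[ 33.96  -1.93]
 [-27.19   1.41]
 [-26.85   6.06]
 [ 28.08  -4.98]]
[ 1593.27295487    78.66626141     3.42700858 -1721.94832241] 196.35312781121326 [ 31.45  32.24 -11.15  33.4  -15.39 -45.56  22.83 -45.79]
[ 26.33  26.6  -15.66] [  5.99 -23.1  -11.61] [ 15.58   7.46 -12.04   7.06 -12.47  -6.2   12.59  -9.11   8.11   2.09
  -8.06]
top centre world [ 631.88219994 -108.24560566  117.17152074]
```

```bash
cat > fit1.py <<'E'
from h import *
s=np.load("w1.npy",allow_pickle=True).item()
px=lambda L:(np.array(L,float)/5-.5+[190,95])
M=px([(293,570),(468,568),(462,95),(265,103)])
C=px([(340,608),(450,605),(437,167),(315,175)])
def P(p,L): return L@sleeveR(p[2]).T+[p[0],p[1],38]
for z in (118,):
  r=least_squares(lambda p:(proj(s,P(p,mouthrect(z=z)))-M).ravel(),[653,-74,.5]);print(r.x,np.degrees(r.x[2]),r.fun.reshape(-1,2).round(2))
  p=r.x
  # 4 param with z
  r4=least_squares(lambda p:(proj(s,P(p,mouthrect(z=z))+[0,0,p[3]])-M).ravel(),[653,-74,.5,0]);print(r4.x,np.degrees(r4.x[2]),r4.fun.round(2))
  def cp(q):
    Rc=Ro.from_rotvec([q[3],q[4],q[5]]).as_matrix()
    L=mouthrect(13,50,130)@Rc.T+[q[0],q[1],q[2]]
    return P(p,L)
  f=lambda q:np.r_[(proj(s,cp(q))-C).ravel(),(q[0]-2)/3,q[3:5]*20]
  rc=least_squares(f,[2,0,36,0,0,0]);print(rc.x[:3].round(2),np.degrees(rc.x[3:]).round(2),rc.fun.round(2))
  print("top centre world",cp(rc.x).mean(0))
E
python3 fit1.py
```

```text
[ 6.53351354e+02 -7.25779749e+01  5.42169069e-01] 31.063999459307478 [[-0.87  0.82]
 [ 0.92 -0.12]
 [ 0.47 -0.27]
 [-0.34 -0.28]]
[ 6.55398642e+02 -7.23271503e+01  5.40945294e-01 -3.62759648e+00] 30.993882265792696 [-0.8   0.27  0.62 -0.62  0.26  0.2  -0.1   0.13]
[ 2.11 -0.96 39.35] [0.   0.05 0.58] [-0.19  0.2   0.18 -0.23 -0.04  0.22  0.03 -0.18  0.04  0.    0.02]
top centre world [ 587.43730866 -113.41860525  188.57977053]
```

```bash
cat >> h.py <<'E'
SO=np.array([653.35,-72.6,38.]);SR=sleeveR(np.radians(31.06))
def tgt(x,y,s,flip=False,rz=0):
    R=SR@Ro.from_euler('z',rz,degrees=True).as_matrix()
    k=-1 if flip else 1
    return SO+SR@np.array([x,y,s]),np.stack([-R[:,2],k*R[:,1],k*R[:,0]],1)
def where(ob,flip=False):
    q=SR.T@(ob["eef_pos"]-SO); k=-1 if flip else 1
    T=np.stack([-SR[:,2],k*SR[:,1],k*SR[:,0]],1)
    e=Ro.from_matrix(SR.T)*Rq(ob["eef_rot"])*Ro.from_matrix((SR.T@T)).inv()
    return q.round(1),np.degrees(e.as_rotvec()).round(2),"F_sleeve",(SR.T@ob["force"]).round(1),"t",ob["time"],"w",round(ob["gripper_width"],3)
E
python3 -c "
from h import *
o=get_obs();print(where(o));print(rel(o,*tgt(2,-1,220)),rel(o,*tgt(2,-1,126)))"
```

```text
(array([-5.60e+00,  2.00e-01,  2.93e+02]), array([-0.93,  0.07, -2.21]), 'F_sleeve', array([-0.5, -0.4,  0.5]), 't', 4.0, 'w', 0.999)
(array([0.073 , 0.0003, 0.0077]), array([-2.21, -0.07,  0.93])) (array([0.167 , 0.0018, 0.0078]), array([-2.21, -0.07,  0.93]))
```

Call:
servo_tool([
  [0.01,0.0001,0.002,-0.5,0,0.2,-1],
  [0.02,0.0001,0.004,-1,0,0.4,-1],
  [0.035,0.0002,0.006,-1.5,0,0.7,-1],
  [0.05,0.0003,0.0077,-2.2,-0.1,0.9,-1],
  [0.065,0.0003,0.0077,-2.2,-0.1,0.9,-1],
  [0.073,0.0003,0.0077,-2.2,-0.1,0.9,-1],
  [0.073,0.0003,0.0077,-2.2,-0.1,0.9,-1],
  [0.073,0.0003,0.0077,-2.2,-0.1,0.9,-1],
  [0.073,0.0003,0.0077,-2.2,-0.1,0.9,-1],
  [0.073,0.0003,0.0077,-2.2,-0.1,0.9,-1],
])

```text
time: 5.0
eef_pos: [567.0, -126.2, 233.8]
eef_rot: [0.826, -0.138, 0.496, 0.229]
force: [0.5, 0.2, 0.7]
gripper_width: 1.001
```

```bash
python3 - <<'E'
from h import *
s=snapshot("wrist");np.save("w2.npy",s,allow_pickle=True)
W=lambda P:P@SR.T+SO
print(where(get_obs()))
draw(s,[],3,(130,60,390,260),"d_z")
draw(s,[(W(mouthrect()),(255,0,0)),(W(mouthrect(15,52,108)),(0,255,255)),(W(mouthrect(13,50,169)+[2,-1,0]),(0,255,0))],3,(130,60,390,260),"d_zo")
E
```

```text
(array([  2.2,  -1.3, 220.5]), array([-0.08, -0.05, -0.01]), 'F_sleeve', array([-0. , -1.4,  0.2]), 't', 5.05, 'w', 1.001)
```

View pics/d_z.png

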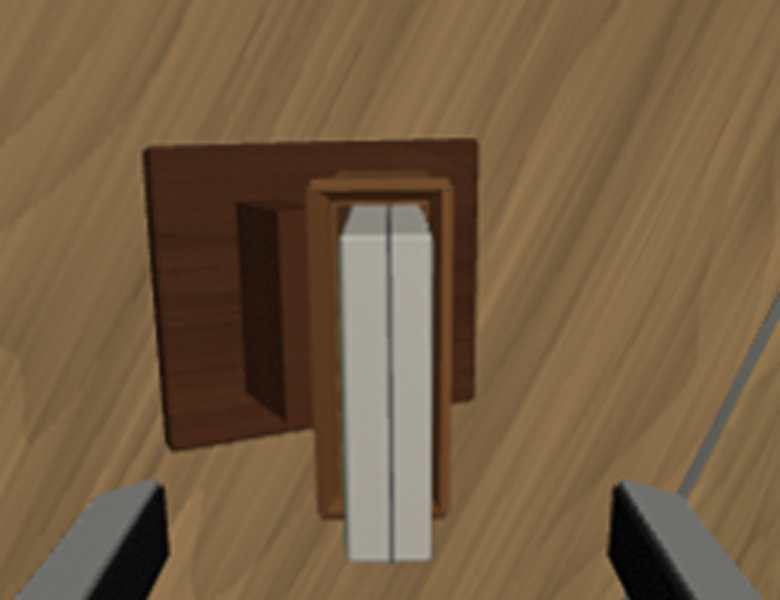

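View pics/d_zo.png

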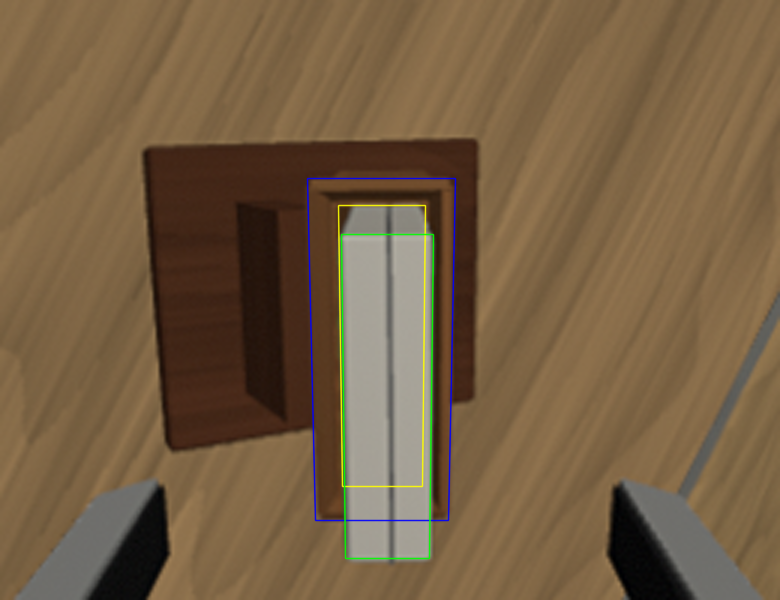

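Call:
servo_tool([
  [0.015,0,0,0,0,0,-1],
  [0.03,0,0,0,0,0,-1],
  [0.045,0,0,0,0,0,-1],
  [0.06,0,0,0,0,0,-1],
  [0.075,0,0,0,0,0,-1],
  [0.085,0,0,0,0,0,-1],
  [0.0925,0,0,0,0,0,-1],
  [0.0925,0,0,0,0,0,-1],
  [0.0925,0,0,0,0,0,1],
  [0.0925,0,0,0,0,0,1],
], grip_force=40)

```text
time: 6.05
eef_pos: [604.3, -103.7, 152.1]
eef_rot: [0.826, -0.138, 0.496, 0.229]
force: [0.6, 0.0, -0.4]
gripper_width: 0.865
```

Call:
servo_tool([
  [0,0,0,0,0,0,1],
  [0,0,0,0,0,0,1],
  [0,0,0,0,0,0,1],
  [0,0,0,0,0,0,1],
  [0,0,0,0,0,0,1],
  [0,0,0,0,0,0,1],
  [0,0,0,0,0,0,1],
  [0,0,0,0,0,0,1],
  [0,0,0,0,0,0,1],
  [0,0,0,0,0,0,1],
])

```text
time: 7.05
eef_pos: [604.1, -103.4, 151.5]
eef_rot: [0.826, -0.138, 0.496, 0.229]
force: [-0.5, -0.9, -0.4]
gripper_width: 0.277
```

```bash
python3 - <<'E'
from h import *
print(where(get_obs()),get_obs()["joint_positions"].round(2))
E
```

```text
(array([  2. ,  -1. , 127.5]), array([-0.02, -0.03, -0.01]), 'F_sleeve', array([-1. , -0.5,  0. ]), 't', 7.05, 'w', 0.277) [ 0.76  0.25 -0.53  2.06 -0.43  0.56  1.13]
```

Call:
servo_tool([
  [-0.005,0,0,0,0,0,1],
  [-0.012,0,0,0,0,0,1],
  [-0.022,0,0,0,0,0,1],
  [-0.035,0,0,0,0,0,1],
  [-0.05,0,0,0,0,0,1],
  [-0.067,0,0,0,0,0,1],
  [-0.085,0,0,0,0,0,1],
  [-0.105,0,0,0,0,0,1],
  [-0.12,0,0,0,0,0,1],
  [-0.13,0,0,0,0,0,1],
])

```text
time: 8.05
eef_pos: [551.4, -135.8, 268.3]
eef_rot: [0.826, -0.138, 0.496, 0.228]
force: [-0.4, -0.3, -1.9]
gripper_width: 0.274
```

```bash
python3 - <<'E'
from h import *
print(where(get_obs()),get_obs()["joint_positions"].round(2))
s=snapshot("scene");draw(s,[],6,(170,150,290,250),"e_sc")
E
```

```text
(array([  2.2,  -1.5, 259.7]), array([-0.16, -0.06, -0.01]), 'F_sleeve', array([-1.3, -0. , -1.5]), 't', 8.05, 'w', 0.274) [ 0.88  0.04 -0.5   2.   -0.49  0.86  1.2 ]
```

View pics/e_sc.png

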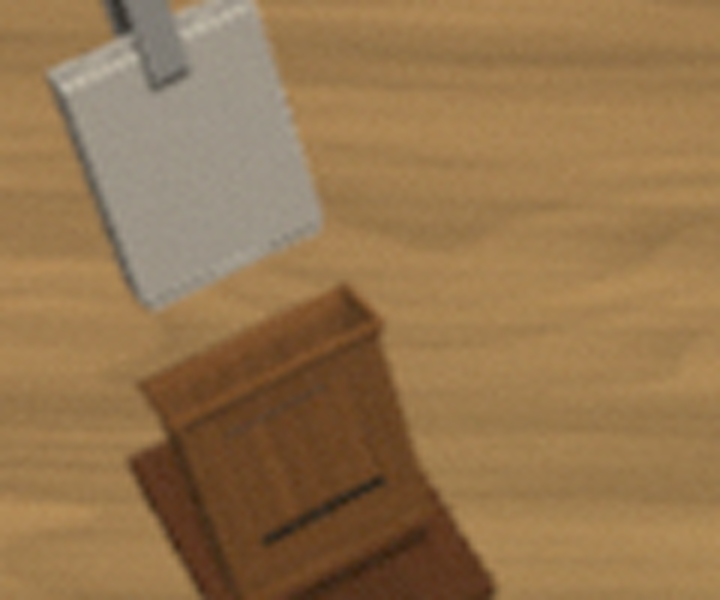

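Call:
servo_tool([
  [0,0,0,5,0,0,1],
  [0,0,0,13,0,0,1],
  [0,0,0,21,0,0,1],
  [0,0,0,29,0,0,1],
  [0,0,0,37,0,0,1],
  [0,0,0,45,0,0,1],
  [0,0,0,53,0,0,1],
  [0,0,0,61,0,0,1],
  [0,0,0,69,0,0,1],
  [0,0,0,75,0,0,1],
])

```text
time: 9.1
eef_pos: [551.6, -134.8, 266.2]
eef_rot: [0.738, 0.396, 0.533, -0.122]
force: [0.8, -0.5, -2.0]
gripper_width: 0.275
```

```bash
python3 - <<'E'
from h import *
o=get_obs();print(where(o),o["joint_positions"].round(2)); print(rel(o,*tgt(1.5,0,258,True)))
E
```

```text
(array([  1.8,  -0.8, 257.4]), array([ 1.000e-02, -3.000e-02, -7.535e+01]), 'F_sleeve', array([-0.6, -0.8, -1.9]), 't', 9.1, 'w', 0.275) [ 0.83  0.04 -0.45  2.   -0.49  0.86 -0.11]
(array([-0.0006, -0.0001, -0.0008]), array([ 1.0465e+02, -1.0000e-02, -3.0000e-02]))
```

Call:
servo_tool([
  [0,0,0,5,0,0,1],
  [0,0,0,13,0,0,1],
  [0,0,0,21,0,0,1],
  [0,0,0,29,0,0,1],
  [0,0,0,37,0,0,1],
  [0,0,0,45,0,0,1],
  [0,0,0,53,0,0,1],
  [0,0,0,61,0,0,1],
  [0,0,0,69,0,0,1],
  [0,0,0,75,0,0,1],
])

```text
time: 10.1
eef_pos: [551.6, -134.8, 266.2]
eef_rot: [0.345, 0.763, 0.349, -0.421]
force: [0.4, -0.1, -2.0]
gripper_width: 0.273
```

Call:
servo_tool([
  [0,0,0,8,0,0,1],
  [0,0,0,16,0,0,1],
  [0,0,0,23,0,0,1],
  [0,0,0,27,0,0,1],
  [0,0,0,29.7,0,0,1],
  [0,0,0,29.7,0,0,1],
  [0,0,0,29.7,0,0,1],
  [0,0,0,29.7,0,0,1],
  [0,0,0,29.7,0,0,1],
  [0,0,0,29.7,0,0,1],
])

```text
time: 11.1
eef_pos: [551.8, -134.9, 266.3]
eef_rot: [0.14, 0.826, 0.231, -0.495]
force: [-0.3, 0.4, -2.0]
gripper_width: 0.272
```

```bash
python3 - <<'E'
from h import *
o=get_obs();print(where(o,True),o["joint_positions"].round(2)); print(rel(o,*tgt(1.5,0,226,True)))
W=lambda P:P@SR.T+SO
s=snapshot("scene");draw(s,[],6,(170,150,290,250),"f_sc")
q=SR.T@(o["eef_pos"]-SO)
s=snapshot("wrist");draw(s,[(W(mouthrect()),(255,0,0)),(W(mouthrect(13,50,q[2]+41.5)+[q[0],q[1],0]),(0,255,0))],1.5,(0,0,512,384),"f_w")
E
```

```text
(array([  2. ,  -0.9, 257.5]), array([-0.02, -0.03,  0.31]), 'F_sleeve', array([-0.9,  0.5, -1.8]), 't', 11.1, 'w', 0.272) [ 0.78  0.04 -0.39  2.   -0.5   0.86 -1.93]
(array([ 0.0315, -0.0009,  0.0005]), array([ 0.31, -0.03, -0.02]))
```

View pics/f_sc.png

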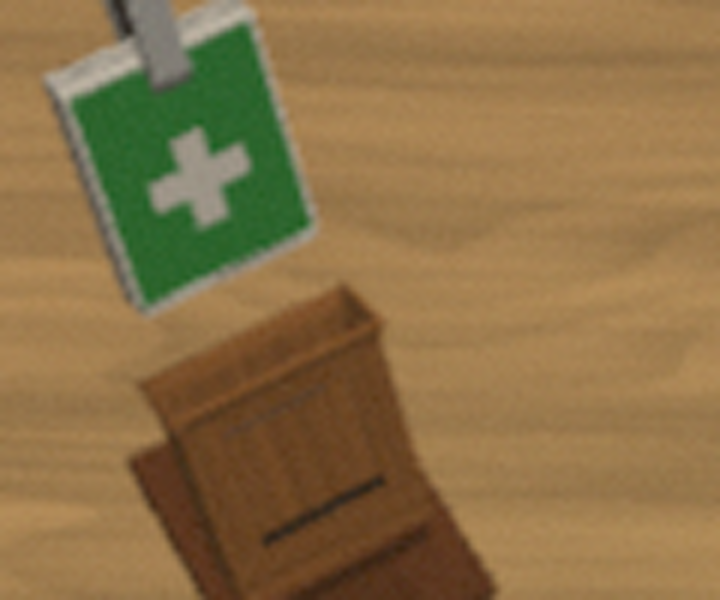

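View pics/f_w.png

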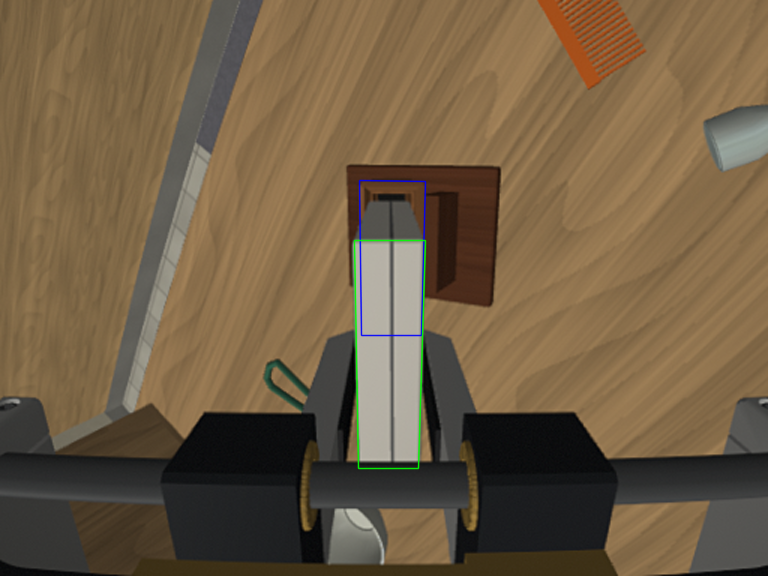

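```bash
python3 - <<'E'
from h import *
W=lambda P:P@SR.T+SO
s=snapshot("wrist");np.save("w3.npy",s,allow_pickle=True)
o=get_obs();q=SR.T@(o["eef_pos"]-SO);print(q)
draw(s,[],7,(220,100,340,180),"g_w")
draw(s,[(W(mouthrect()),(255,0,0)),(W(mouthrect(15,52,108)),(0,255,255)),(W(mouthrect(13,50,q[2]+41.5)+[q[0],q[1],0]),(0,255,0))],7,(220,100,340,180),"g_wo")
s=snapshot("scene");np.save("s3.npy",s,allow_pickle=True)
E
```

```text
[  1.99554935  -0.96596053 257.51755195]
```

View pics/g_w.png

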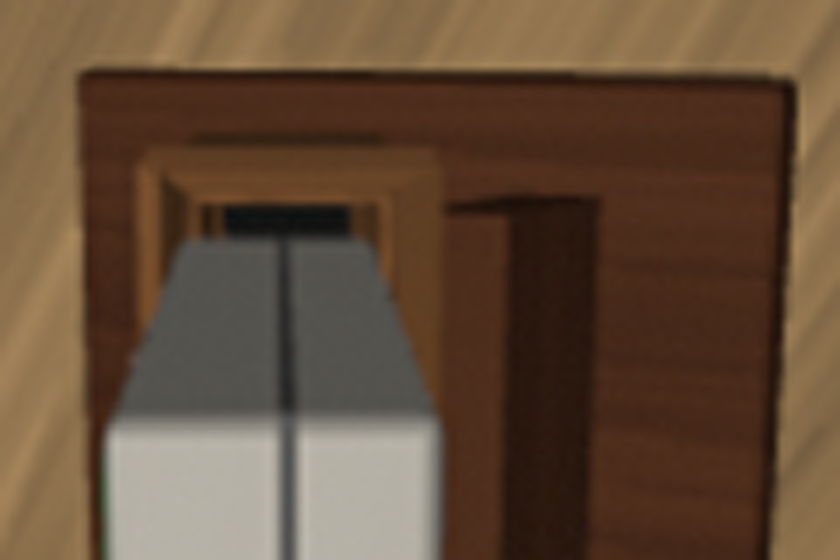

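View pics/g_wo.png

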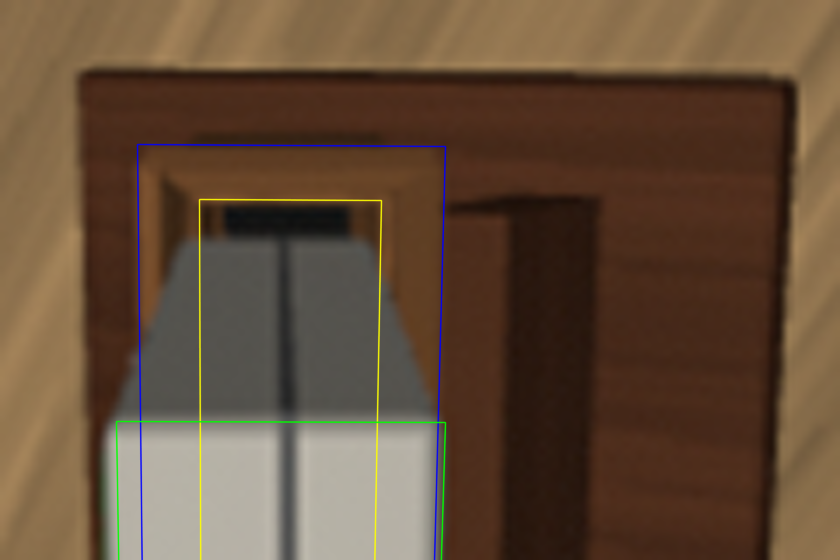

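```bash
python3 - <<'E'
from h import *
W=lambda P:P@SR.T+SO
s=np.load("s3.npy",allow_pickle=True).item()
q=np.array([2,-.97,257.5])
ft=q[2]+41.5-130
f=rect(50,ft+5,ft+130,13)+[q[0],q[1],0]
draw(s,[(W(mouthrect()),(255,0,0)),(W(f),(0,0,255)),(W(rect(37,16,96,20)),(255,255,0))],6,(170,150,290,250),"g_s")
im=cv2.imread("pics/e_sc.png")
q=np.array([2.2,-1.5,259.7]);ft=q[2]+41.5-130
f=rect(50,ft+5,ft+130,13)+[q[0],q[1],0]
pp=((proj(s,W(f))-[170,150]+.5)*6).astype(int);cv2.polylines(im,[pp.reshape(-1,1,2)],True,(0,0,255),1)
cv2.imwrite("pics/g_e.png",im)
E
```

```text
(no output)
```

View pics/g_s.png

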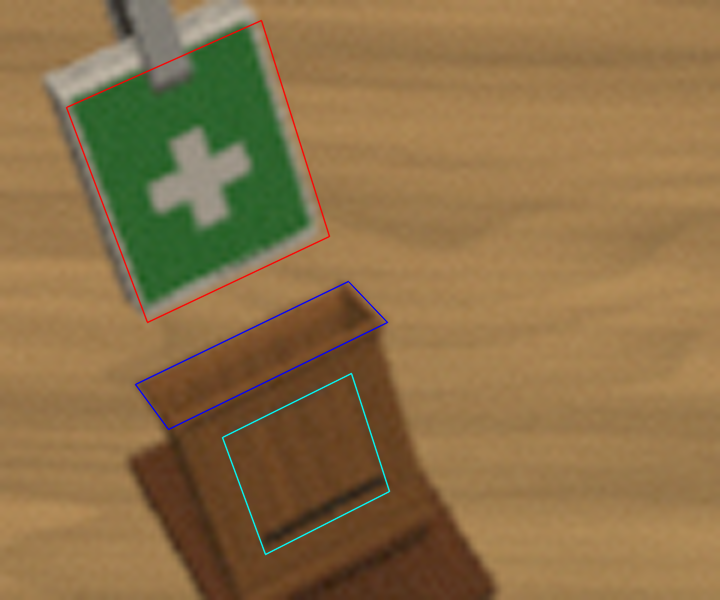

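View pics/g_e.png

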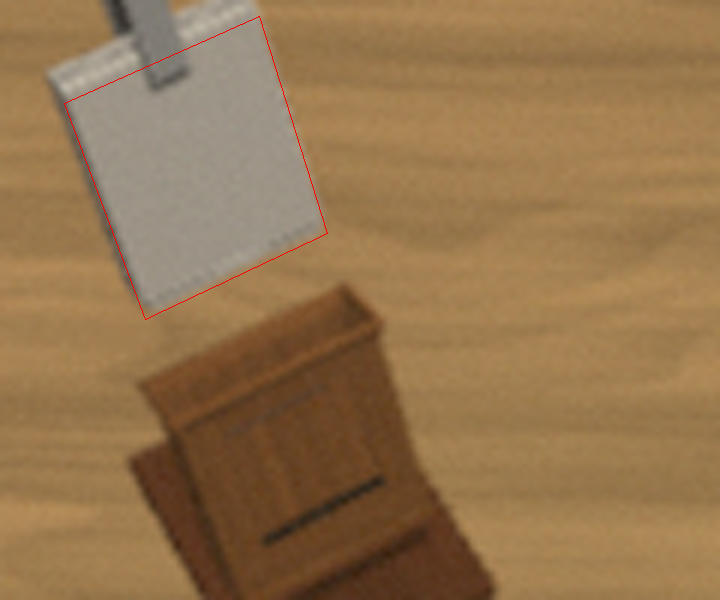

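```bash
python3 - <<'E'
import cv2,numpy as np
for n in ("e_sc","f_sc"):
    im=cv2.imread(f"pics/{n}.png").astype(float)
    d=im[:,:,2]-im[:,:,0]   # wood: R-B large ; grey ~0 ; green negative
    d=cv2.GaussianBlur(d,(0,0),3)
    L=[];Rr=[];ys=list(range(110,221,10))
    for y in ys:
        row=d[y]; th=35
        c=int(80+ (y-80)*.37+100)
        l=next(x for x in range(c,0,-1) if row[x]>th); r=next(x for x in range(c,700) if row[x]>th)
        L.append(l);Rr.append(r)
    L=np.polyfit(np.array(ys)-165,L,1);Rr=np.polyfit(np.array(ys)-165,Rr,1)
    print(n,L,Rr,(L+Rr)/2, np.median(d[400:,600:]))
E
```

```text
e_sc [ 0.37622378 82.16666667] [  0.30699301 303.16666667] [  0.34160839 192.66666667] 79.55405068673801
f_sc [ 0.37132867 76.33333333] [  0.31573427 298.08333333] [  0.34353147 187.20833333] 79.71903675983579
```

Call:
servo_tool([
  [0.005,-0.001,0.0005,0.1,0,0,1],
  [0.012,-0.0022,0.001,0.3,0,0,1],
  [0.02,-0.0022,0.001,0.3,0,0,1],
  [0.028,-0.0022,0.001,0.3,0,0,1],
  [0.036,-0.0022,0.001,0.3,0,0,1],
  [0.042,-0.0022,0.001,0.3,0,0,1],
  [0.045,-0.0022,0.001,0.3,0,0,1],
  [0.048,-0.0022,0.001,0.3,0,0,1],
  [0.051,-0.0022,0.001,0.3,0,0,1],
  [0.054,-0.0022,0.001,0.3,0,0,1],
])

```text
time: 12.3
eef_pos: [571.8, -120.4, 218.1]
eef_rot: [0.138, 0.826, 0.229, -0.496]
force: [-0.1, -0.8, -1.7]
gripper_width: 0.274
```

```bash
python3 - <<'E'
from h import *
o=get_obs();print(where(o,True),o["joint_positions"].round(2))
s=snapshot("wrist");draw(s,[],5,(200,100,340,220),"i_w")
E
```

```text
(array([  1.1,   1.1, 203.4]), array([-0.04, -0.04, -0.02]), 'F_sleeve', array([-1.3, -0.6, -1.3]), 't', 12.3, 'w', 0.274) [ 0.74  0.11 -0.42  2.04 -0.49  0.73 -1.95]
```

View pics/i_w.png

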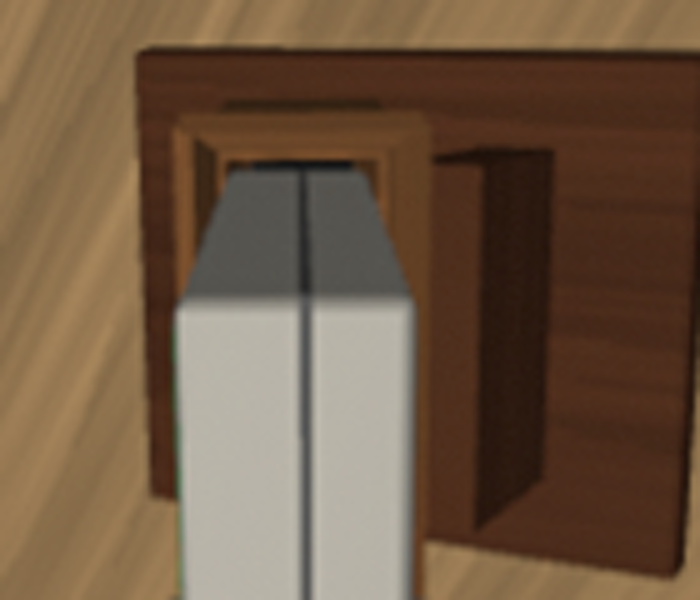

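Call:
servo_tool([
  [0.002,0,0,0,0,0,1],
  [0.004,0,0,0,0,0,1],
  [0.006,0,0,0,0,0,1],
  [0.008,0,0,0,0,0,1],
  [0.01,0,0,0,0,0,1],
  [0.012,0,0,0,0,0,1],
  [0.014,0,0,0,0,0,1],
  [0.016,0,0,0,0,0,1],
  [0.018,0,0,0,0,0,1],
  [0.018,0,0,0,0,0,1],
])

```text
time: 13.35
eef_pos: [578.9, -115.9, 202.0]
eef_rot: [0.138, 0.826, 0.229, -0.496]
force: [-0.6, -1.2, -2.5]
gripper_width: 0.268
```

```bash
python3 - <<'E'
from h import *
o=get_obs();print(where(o,True),o["torque"].round(2))
E
```

```text
(array([  1. ,   1.4, 185.2]), array([-0.01, -0.03, -0.02]), 'F_sleeve', array([-2.2, -0.7, -1.7]), 't', 13.35, 'w', 0.268) [-0.23  0.54  0.02]
```

Call:
servo_tool([
  [0.003,0,0,0,0,0,1],
  [0.006,0,0,0,0,0,1],
  [0.009,0,0,0,0,0,1],
  [0.012,0,0,0,0,0,1],
  [0.015,0,0,0,0,0,1],
  [0.018,0,0,0,0,0,1],
  [0.021,0,0,0,0,0,1],
  [0.024,0,0,0,0,0,1],
  [0.027,0,0,0,0,0,1],
  [0.027,0,0,0,0,0,1],
])

```text
time: 14.35
eef_pos: [590.1, -109.3, 178.4]
eef_rot: [0.138, 0.826, 0.229, -0.496]
force: [2.3, 1.1, -1.2]
gripper_width: 0.272
```

```bash
python3 - <<'E'
from h import *
o=get_obs();print(where(o,True),o["torque"].round(2))
E
```

```text
(array([  1.4,   1.2, 158.3]), array([-0.03, -0.06, -0.01]), 'F_sleeve', array([ 1.7, -0.2, -2.3]), 't', 14.35, 'w', 0.272) [ 0.12 -0.38 -0.01]
```

Call:
servo_tool([
  [0.003,0,0,0,0,0,1],
  [0.006,0,0,0,0,0,1],
  [0.01,0,0,0,0,0,1],
  [0.014,0,0,0,0,0,1],
  [0.018,0,0,0,0,0,1],
  [0.022,0,0,0,0,0,1],
  [0.026,0,0,0,0,0,1],
  [0.029,0,0,0,0,0,1],
  [0.032,0,0,0,0,0,1],
  [0.032,0,0,0,0,0,1],
])

```text
time: 15.35
eef_pos: [602.6, -101.5, 149.7]
eef_rot: [0.138, 0.826, 0.229, -0.496]
force: [3.4, 2.1, -1.2]
gripper_width: 0.273
```

```bash
python3 - <<'E'
from h import *
o=get_obs();print(where(o,True),o["torque"].round(2))
E
```

```text
(array([  0.9,   1.4, 126.1]), array([ 0.  , -0.02, -0.01]), 'F_sleeve', array([ 3. ,  0.1, -2.9]), 't', 15.35, 'w', 0.273) [ 0.24 -0.7  -0.03]
```

Call:
servo_tool([
  [0,0,0,0,0,0,-0.2],
  [0,0,0,0,0,0,-0.2],
  [0,0,0,0,0,0,-0.2],
  [0,0,0,0,0,0,-0.2],
  [-0.002,0,0,0,0,0,-0.2],
  [-0.01,0,0,0,0,0,-0.2],
  [-0.022,0,0,0,0,0,-0.2],
  [-0.035,0,0,0,0,0,-0.2],
  [-0.05,0,0,0,0,0,-0.2],
  [-0.06,0,0,0,0,0,-0.2],
])

```text
time: 16.35
eef_pos: [578.3, -117.1, 205.1]
eef_rot: [0.138, 0.826, 0.229, -0.496]
force: [-0.0, -0.3, 0.5]
gripper_width: 0.599
```

Call:
servo_tool([
  [0,0,0,0,0,0,1],
  [0,0,0,0,0,0,1],
  [0,0,0,0,0,0,1],
  [0,0,0,0,0,0,1],
  [0,0,0,0,0,0,1],
  [0,0,0,0,0,0,1],
  [0,0,0,0,0,0,1],
  [0,0,0,0,0,0,1],
  [0,0,0,0,0,0,1],
  [0,0,0,0,0,0,1],
], grip_force=20)

```text
time: 17.35
eef_pos: [578.5, -116.3, 203.2]
eef_rot: [0.138, 0.826, 0.229, -0.496]
force: [0.6, 0.3, -0.5]
gripper_width: 0.004
```

```bash
python3 - <<'E'
from h import *
o=get_obs();print(where(o,True),o["torque"].round(2),rel(o,*tgt(1.5,0,172,True)))
W=lambda P:P@SR.T+SO
s=snapshot("wrist");draw(s,[(W(mouthrect()),(255,0,0)),(W(mouthrect(13,50,168)+[1.5,0,0]),(0,255,0))],1.5,(0,0,512,384),"j_w")
s=snapshot("scene");draw(s,[],6,(170,150,290,250),"j_s")
E
```

```text
(array([  1.1,   1.2, 186.5]), array([-0.03, -0.04, -0.01]), 'F_sleeve', array([ 0.3, -0. , -0.8]), 't', 17.35, 'w', 0.004) [-0.15  0.27 -0.  ] (array([ 0.0145,  0.0012, -0.0004]), array([-0.01, -0.04, -0.03]))
```

View pics/j_w.png

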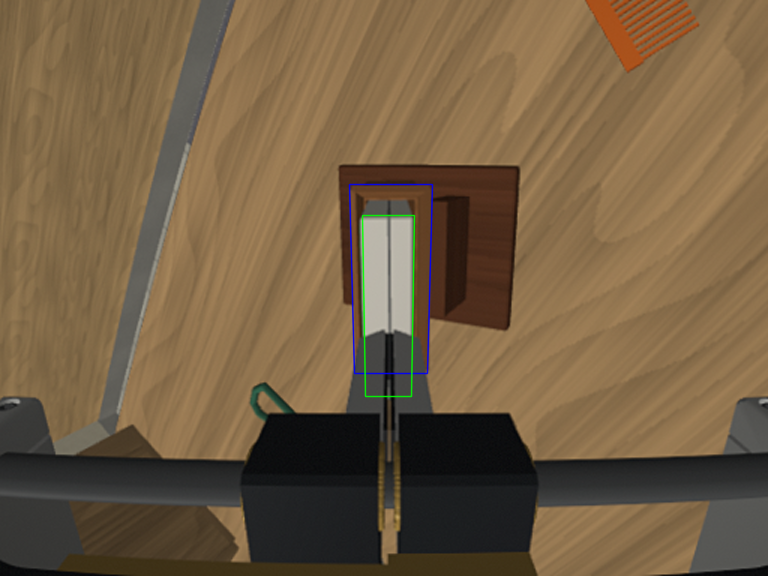

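View pics/j_s.png

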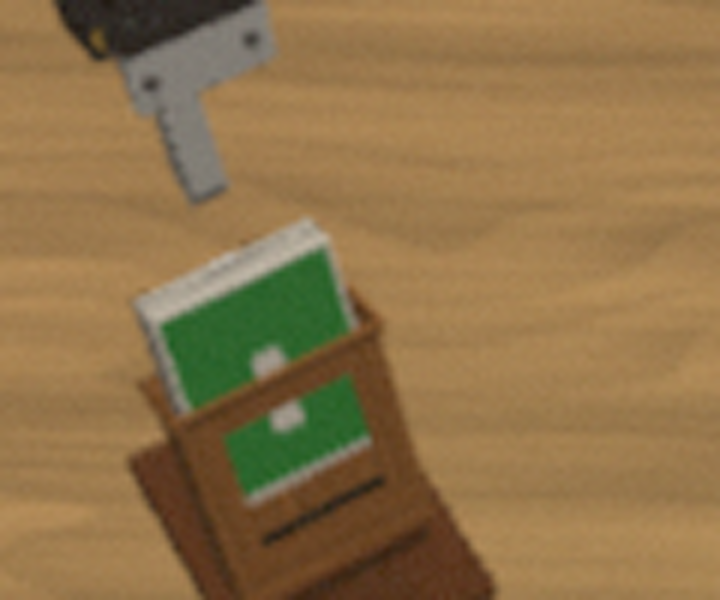

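Call:
servo_tool([
  [0.004,0.001,-0.0004,0,0,0,1],
  [0.009,0.001,-0.0004,0,0,0,1],
  [0.013,0.001,-0.0004,0,0,0,1],
  [0.015,0.001,-0.0004,0,0,0,1],
  [0.0175,0.001,-0.0004,0,0,0,1],
  [0.02,0.001,-0.0004,0,0,0,1],
  [0.0225,0.001,-0.0004,0,0,0,1],
  [0.025,0.001,-0.0004,0,0,0,1],
  [0.0275,0.001,-0.0004,0,0,0,1],
  [0.03,0.001,-0.0004,0,0,0,1],
])

```text
time: 18.45
eef_pos: [591.5, -109.6, 176.7]
eef_rot: [0.138, 0.826, 0.229, -0.496]
force: [0.3, 0.5, 0.2]
gripper_width: 0.007
```

```bash
python3 - <<'E'
from h import *
o=get_obs();print(where(o,True),o["torque"].round(2))
E
```

```text
(array([  1.5,   0.2, 156.3]), array([-0.03, -0.04, -0.01]), 'F_sleeve', array([ 0.5,  0.3, -0.1]), 't', 18.45, 'w', 0.007) [-0.18  0.32  0.  ]
```

```bash
python3 - <<'E'
from h import *
s=snapshot("scene");draw(s,[],6,(170,150,290,250),"k_s")
s=snapshot("wrist");draw(s,[],4,(180,100,340,230),"k_w")
print(where(get_obs(),True))
E
```

```text
(array([  1.4,   0.4, 156.2]), array([-0.  , -0.03, -0.01]), 'F_sleeve', array([ 0.6, -0.7,  0.6]), 't', 18.55, 'w', 0.006)
```

View pics/k_s.png

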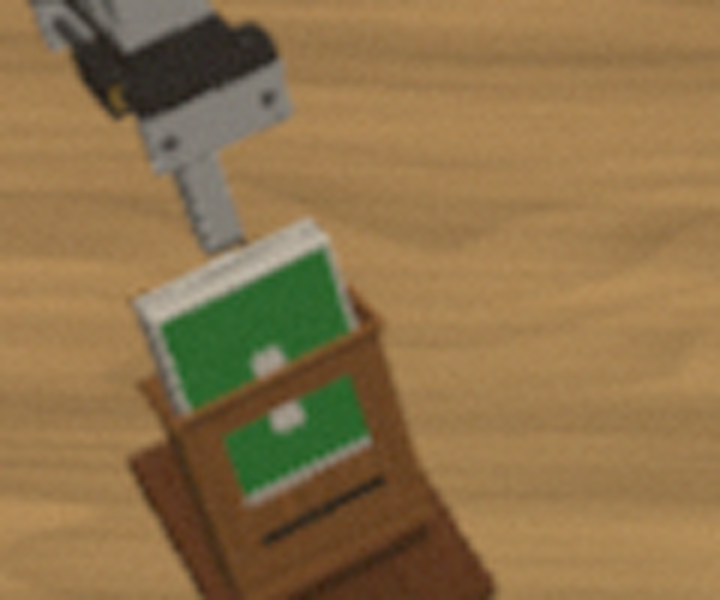

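View pics/k_w.png

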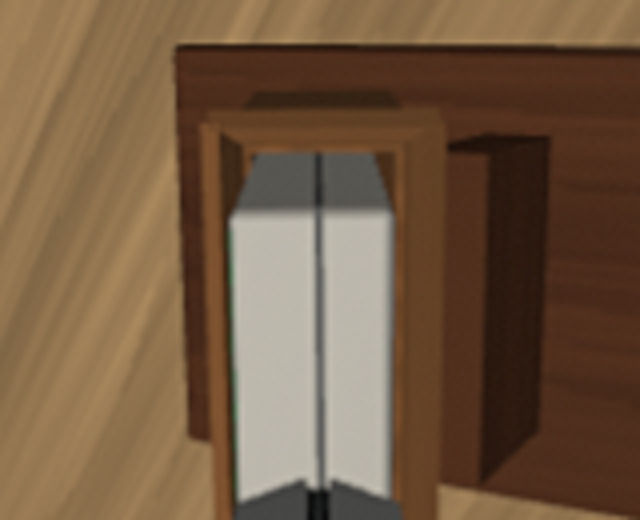

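```bash
python3 - <<'E'
from h import *
s=snapshot("scene")
def sof(px,x,y0=0):
    p=np.array(px)/6-.5+[170,150]
    return least_squares(lambda v:(proj(s,SO+SR@np.array([x,v[0],v[1]]))[0]-p),[0,50]).x.round(1)
print("foot edge",sof((308,470),14), "top front edge",sof((245,272),15),"top rear",sof((220,258),-11),"tip",sof((222,246),1.5),"lip",sof((280,372),24.5))
E
```

```text
foot edge [ 0.4 48.5] top front edge [  2.7 176.4] top rear [ -1.4 173.5] tip [ -1.1 187.2] lip [  0.9 119.9]
```

```bash
python3 - <<'E'
from h import *
o=get_obs();R0=Rq(o["eef_rot"])
s=snapshot("scene");w=snapshot("wrist")
for d in (0,-19,-40):
    P=o["eef_pos"]+R0.apply([d,0,0]);print(d,((proj(s,P)[0]+.5-[170,150])*6).round(0),((proj(w,P)[0]+.5)*1.5).round(0))
# during grasp e_sc: tcp at
P=SO+SR@np.array([2+13,-1.5,259.7]);print("e tip front",((proj(s,P)[0]+.5-[170,150])*6))
P=SO+SR@np.array([1.1+6,1.2,186.5]);print("j tip",((proj(s,P)[0]+.5-[170,150])*6))
print(o["eef_pos"],o["force"])
draw(w,[],1.5,(0,0,512,384),"l_w")
t=snapshot("top");draw(t,[],8,(240,120,330,190),"l_t")
E
```

```text
0 [242. 295.] [389. 326.]
-19 [231. 264.] [389. 342.]
-40 [219. 230.] [389. 363.]
e tip front [188.55413332 134.22878326]
j tip [230.71852664 249.94382362]
[ 591.39384588 -109.58487369  176.73593582] [ 0.32198528  0.66902151 -0.02354754]
```

View pics/l_w.png

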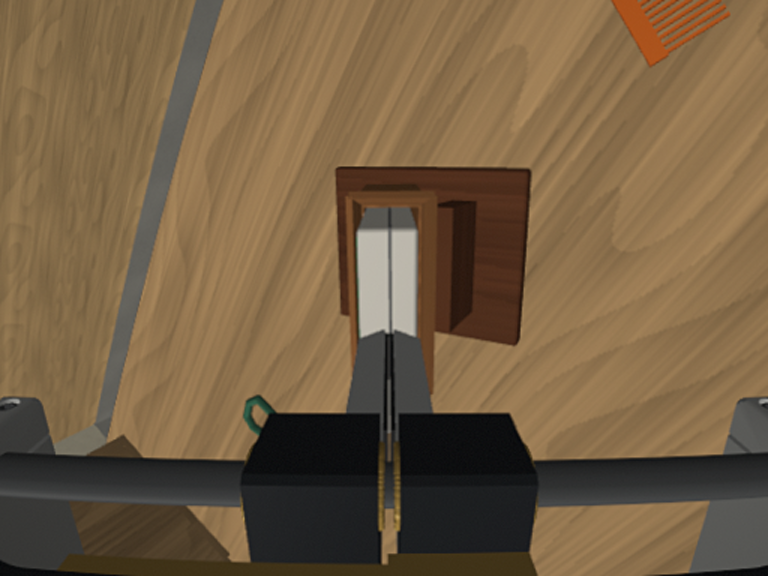

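View pics/l_t.png

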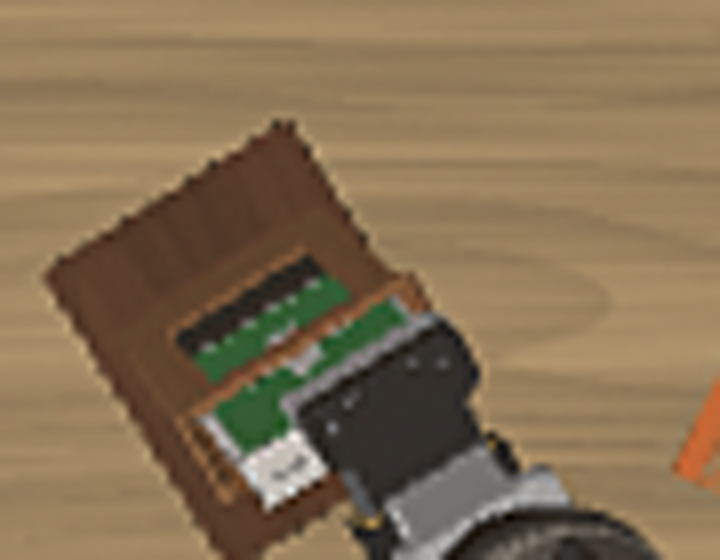

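Call:
servo_tool([
  [0.002,0,0,0,0,0,1],
  [0.004,0,0,0,0,0,1],
  [0.006,0,0,0,0,0,1],
  [0.008,0,0,0,0,0,1],
  [0.01,0,0,0,0,0,1],
  [0.012,0,0,0,0,0,1],
  [0.014,0,0,0,0,0,1],
  [0.016,0,0,0,0,0,1],
  [0.018,0,0,0,0,0,1],
  [0.02,0,0,0,0,0,1],
])

```text
time: 19.75
eef_pos: [599.6, -104.9, 159.1]
eef_rot: [0.138, 0.826, 0.229, -0.496]
force: [-2.0, -1.1, 2.7]
gripper_width: 0.004
```

```bash
python3 - <<'E'
from h import *
s=snapshot("scene");draw(s,[],6,(170,150,290,250),"m_s")
print(where(get_obs(),True))
E
```

```text
(array([  1.5,   0.2, 136.1]), array([-0.02, -0.03, -0.01]), 'F_sleeve', array([ 0.2, -0.5,  1.4]), 't', 19.8, 'w', 0.007)
```

View pics/m_s.png

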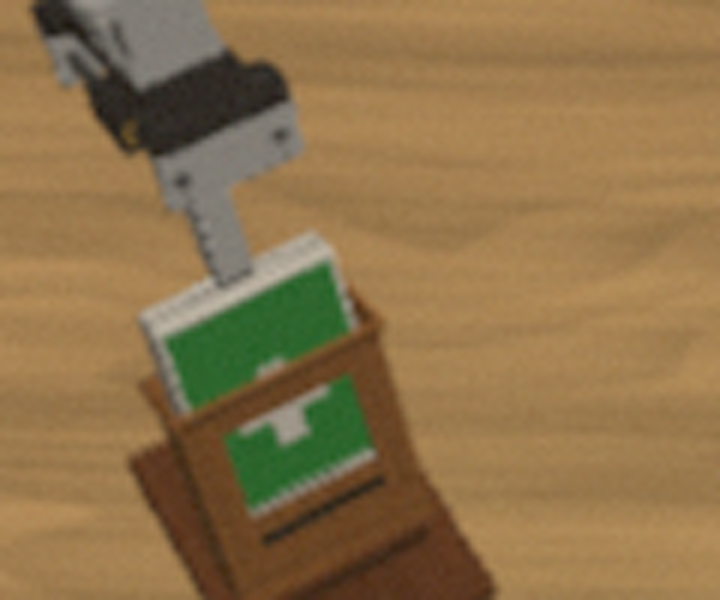

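Call:
servo_tool([
  [0.0025,0,0,0,0,0,1],
  [0.005,0,0,0,0,0,1],
  [0.0075,0,0,0,0,0,1],
  [0.01,0,0,0,0,0,1],
  [0.0125,0,0,0,0,0,1],
  [0.015,0,0,0,0,0,1],
  [0.0175,0,0,0,0,0,1],
  [0.02,0,0,0,0,0,1],
  [0.022,0,0,0,0,0,1],
  [0.023,0,0,0,0,0,1],
])

```text
time: 20.8
eef_pos: [608.8, -99.2, 138.7]
eef_rot: [0.138, 0.826, 0.229, -0.496]
force: [-1.4, -1.5, 2.4]
gripper_width: 0.006
```

```bash
python3 - <<'E'
from h import *
s=snapshot("scene");draw(s,[],6,(170,150,290,250),"n_s")
print(where(get_obs(),True))
def sof(px,x,y0=0):
    p=np.array(px)/6-.5+[170,150]
    return least_squares(lambda v:(proj(s,SO+SR@np.array([x,v[0],v[1]]))[0]-p),[0,50]).x.round(1)
E
```

```text
(array([  1.5,   0.3, 113.3]), array([-0.01, -0.03, -0.01]), 'F_sleeve', array([ 0.9,  0.6, -0.2]), 't', 20.85, 'w', 0.002)
```

View pics/n_s.png

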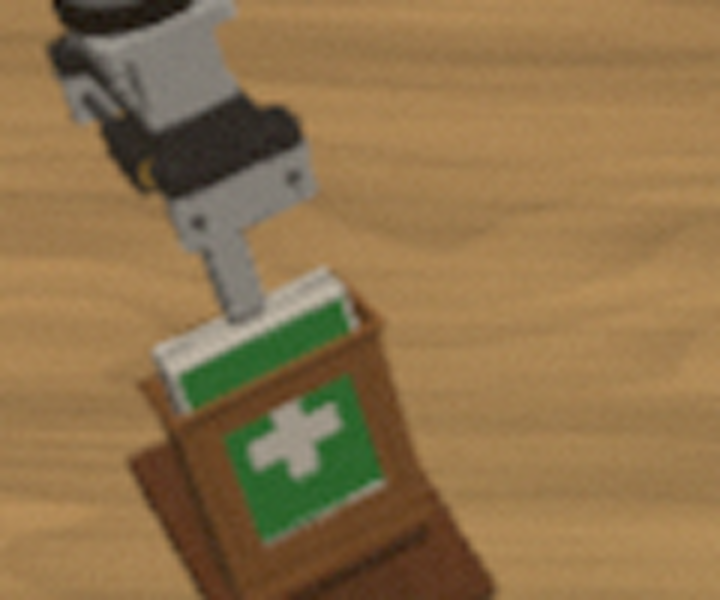

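Call:
servo_tool([
  [0.0015,0,0,0,0,0,1],
  [0.003,0,0,0,0,0,1],
  [0.0045,0,0,0,0,0,1],
  [0.0055,0,0,0,0,0,1],
  [0.0065,0,0,0,0,0,1],
  [0.007,0,0,0,0,0,1],
  [0.0075,0,0,0,0,0,1],
  [0.008,0,0,0,0,0,1],
  [0.0085,0,0,0,0,0,1],
  [0.009,0,0,0,0,0,1],
])

```text
time: 21.85
eef_pos: [612.4, -97.1, 131.0]
eef_rot: [0.138, 0.826, 0.229, -0.496]
force: [-1.2, -0.4, 2.9]
gripper_width: 0.002
```

```bash
python3 - <<'E'
from h import *
s=snapshot("scene");draw(s,[],6,(170,150,290,250),"o_s")
print(where(get_obs(),True))
E
```

```text
(array([  1.5,   0.2, 104.4]), array([-0.03, -0.04, -0.02]), 'F_sleeve', array([-0.4, -0. ,  2.6]), 't', 21.9, 'w', 0.007)
```

View pics/o_s.png

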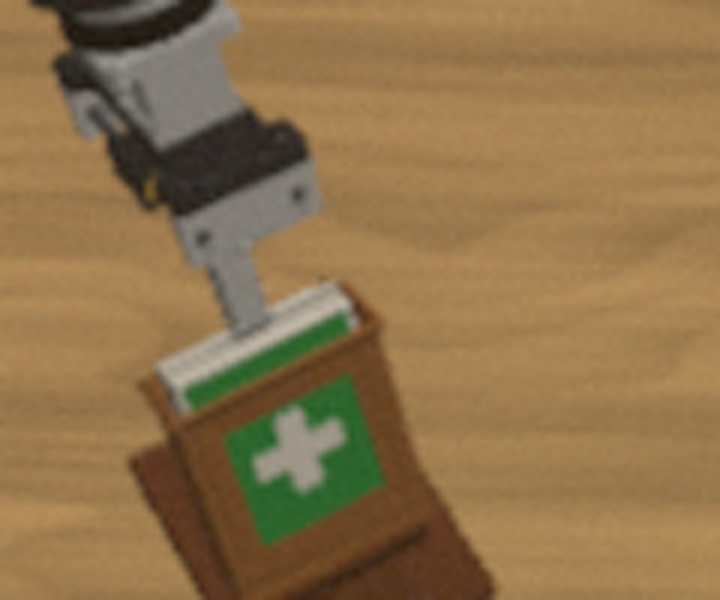

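Call:
servo_tool([
  [0.0005,0,0,0,0,0,1],
  [0.001,0,0,0,0,0,1],
  [0.0015,0,0,0,0,0,1],
  [0.002,0,0,0,0,0,1],
  [0.0024,0,0,0,0,0,1],
  [0.0028,0,0,0,0,0,1],
  [0.0032,0,0,0,0,0,1],
  [0.0035,0,0,0,0,0,1],
  [0.0035,0,0,0,0,0,1],
  [0.0035,0,0,0,0,0,1],
])

```text
time: 22.9
eef_pos: [613.8, -96.3, 127.9]
eef_rot: [0.138, 0.826, 0.229, -0.496]
force: [-1.5, -2.0, 2.7]
gripper_width: 0.001
```

```bash
python3 - <<'E'
from h import *
print(where(get_obs(),True))
E
```

```text
(array([1.500e+00, 1.000e-01, 1.011e+02]), array([-0.04, -0.04, -0.02]), 'F_sleeve', array([-0.8, -1. ,  3.5]), 't', 22.9, 'w', 0.001)
```

Call:
servo_tool([
  [0.0003,0,0,0,0,0,1],
  [0.0006,0,0,0,0,0,1],
  [0.0009,0,0,0,0,0,1],
  [0.0012,0,0,0,0,0,1],
  [0.0015,0,0,0,0,0,1],
  [0.0018,0,0,0,0,0,1],
  [0.002,0,0,0,0,0,1],
  [0.0022,0,0,0,0,0,1],
  [0.0024,0,0,0,0,0,1],
  [0.0024,0,0,0,0,0,1],
])

```text
time: 23.9
eef_pos: [614.9, -96.5, 126.6]
eef_rot: [0.138, 0.826, 0.229, -0.496]
force: [-12.6, -5.6, 19.2]
gripper_width: 0.003
```

```bash
python3 - <<'E'
from h import *
print(where(get_obs(),True))
s=snapshot("scene");draw(s,[],6,(170,150,290,250),"p_s")
E
```

```text
(array([ 1.6, -0.6, 99.5]), array([-0.11, -0.05, -0.03]), 'F_sleeve', array([-3.1,  1.7, 23.4]), 't', 23.9, 'w', 0.003)
```

View pics/p_s.png

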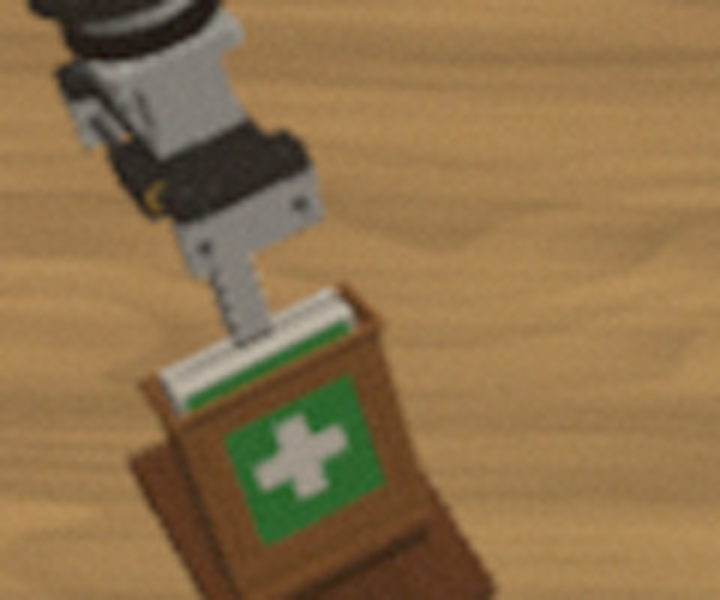

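Call:
servo_tool([
  [-0.001,0,0,0,0,0,1],
  [-0.002,0,0,0,0,0,1],
  [-0.005,0,0,0,0,0,1],
  [-0.01,0,0,0,0,0,1],
  [-0.02,0,0,0,0,0,1],
  [-0.035,0,0,0,0,0,1],
  [-0.055,0,0,0,0,0,1],
  [-0.08,0,0,0,0,0,0.5],
  [-0.1,0,0,0,0,0,0],
  [-0.12,0,0,0,0,0,-0.5],
])

```text
time: 24.95
eef_pos: [565.8, -125.0, 233.2]
eef_rot: [0.138, 0.826, 0.229, -0.496]
force: [-0.2, 0.1, -0.5]
gripper_width: 0.226
```

```bash
python3 - <<'E'
from h import *
print(where(get_obs(),True))
W=lambda P:P@SR.T+SO
s=snapshot("scene");draw(s,[],6,(170,150,290,250),"q_s")
draw(s,[(W(mouthrect()),(255,0,0)),(W(mouthrect(13,50,130)+[2,0,0]),(0,0,255))],6,(170,150,290,250),"q_so")
s=snapshot("wrist");draw(s,[(W(mouthrect()),(255,0,0)),(W(mouthrect(13,50,130)+[2,0,0]),(0,0,255))],5,(200,100,340,240),"q_w")
for c in("scene","wrist"):
  for k in ("case","green_face","window"): print(c,k,[(np.round(SR.T@(np.array(m["location"])-SO),1),round(m["p"],2)) for m in mark_of(c,k)[:1]])
E
```

```text
(array([  1.6,   0.3, 220.2]), array([-0.06, -0.05, -0.  ]), 'F_sleeve', array([-0.4,  0.2, -0.4]), 't', 24.95, 'w', 0.226)
scene case [(array([2.9, 0.1, 0.2]), 0.9)]
scene green_face [(array([12.9,  3.2, 63. ]), 0.84)]
scene window [(array([18.4, -0.6, 59.8]), 0.63)]
wrist case [(array([3.6, 0.2, 1.2]), 0.56)]
wrist green_face []
wrist window [(array([22.3, -0.5, 53.4]), 0.96)]
```

View pics/q_so.png

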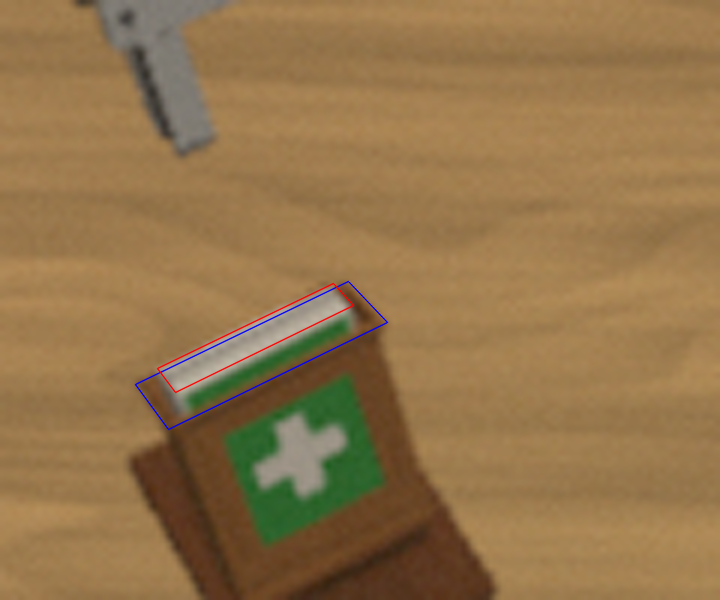

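View pics/q_w.png

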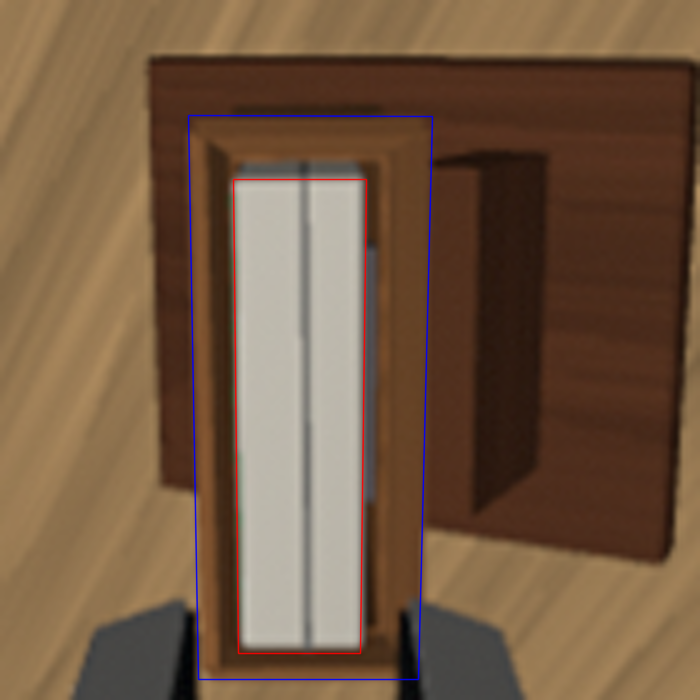

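Call:
servo_tool([
  [-0.01,0,0,0,0,0,-1],
  [-0.02,0,0,0,0,0,-1],
  [-0.02,0,0,0,0,0,-1],
  [-0.02,0,0,0,0,0,-1],
  [-0.02,0,0,0,0,0,-1],
  [-0.02,0,0,0,0,0,-1],
  [-0.02,0,0,0,0,0,-1],
  [-0.02,0,0,0,0,0,-1],
  [-0.02,0,0,0,0,0,-1],
  [-0.02,0,0,0,0,0,-1],
])

```text
time: 26.35
eef_pos: [558.3, -129.5, 249.3]
eef_rot: [0.138, 0.826, 0.229, -0.496]
force: [-0.4, -0.1, -0.3]
gripper_width: 1.003
```

```bash
python3 - <<'E'
from h import *
o=get_obs();print(where(o,True),abs(o["qvel"]).max())
print(job_done())
E
```

```text
(array([  1.4,   0.3, 238.5]), array([-0.02, -0.03, -0.01]), 'F_sleeve', array([-0.5,  0.2, -0.1]), 't', 26.35, 'w', 1.003) 0.0014290548619819404
the job is handed in; nothing more can be done
None
```

I drew the case right out, turned it half a turn about its long axis and slid it back the same end down. I then pushed it home slowly with the shut fingertips until the pad pushed back. The job was handed in at 26.4 s, with the gripper open and the tool held still, clear of the case and sleeve.

**Final checks:**
- The last pictures show the green face with the white cross filling the window.
- The case top matches the fully-home outline, 12 mm out of the mouth, in both the scene and wrist views. The network puts the foot 0.2 mm above the floor from the scene camera and 1.2 mm from the wrist camera.
- The bench things were not approached or touched, but I did not re-measure their positions at the end.

**What disagreed or went over:**
- **Stop force:** the last press read about 23 N. That is a little over the 15–20 N advised, but well under the sleeve's 60 N limit.
- **Finger reach:** when pushing, the fingertips met the case about 27 mm later than the stated tool point implied, so I found the case top by feel and from pictures.
- **Sideways position:** after the turn, the scene and wrist cameras differed by about 2 mm on where the case sat in the grip. I aimed between them, and it went in without noticeable sideways force.

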